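# Hold the nozzle box open by its hidden catch

### The arm

A 6-joint arm with a two-finger parallel gripper is mounted at the origin on the work surface. World frame = base frame: x ahead of the robot, y to its left, z up, the work surface at z = 0. Lengths are in m, angles in rad, forces in N, time in s.
With the tool pointing down it reaches from about 0.35 to 0.875 m from the base axis. Payload 4.2 kg.
Tool frame: the origin (TCP) lies on the centre line of the jaws, within the pads' length; the fingertips stand 11 mm ahead of it and the grasp point (between the pads) lies 8 mm behind it; z points along the fingers, y is the direction in which the jaws open and shut (so a half turn about z gives the same grasp; the last joint's range is limited). The gripper opens to 87 mm and grips with 3 to 60 N. Pads are 19 mm wide; open, the fingers measure 117 mm over their backs; the gripper's body (75 mm by 190 mm) begins 51 mm behind the grasp point.
Start: joints at [-0.987, 0.385, 0.008, 0, -1.194, -0.259], TCP at [0.199, -0.592, 0.207] pointing down, gripper open.
Joint ranges: [-3.14, 3.14], [-1.21, 2.06], [-1.07, 1.41], [-3.16, 2.05], [-2.99, -0.16], [-3.1, 3.1]. Speed limits (rad/s): [2.79, 2.79, 3.14, 3.14, 3.14, 3.14].

### API

Orientations are given as a unit quaternion [x, y, z, w].
In Python, from workcell import read_state, get_image, close_job, boxes_of, cut_out, mark_of gives the robot as it stands.
- The arm moves only by the shell command python3 -m creep 'ROWS' [FORCE]. ROWS is a JSON object of lists of equal length, an entry for each row: "grip": the opening, from 0 (shut) to 1 (fully open); "slide": the shift along the tool's x, y, z in m, a list of three; "angular": the turn, a rotation vector about the tool's x, y, z in rad, a list of three. A call has exactly 8 rows; each row is the pose to reach, as a shift and turn from the pose measured when the call began, along the tool's axes at that moment; what a row does not reach only later rows make up. A row lasts 1/12 s, in which the tool goes at most 41.7 mm and 7.16 degrees, less where a joint would pass 70% of its speed; a pose out of reach is approached as far as the arm can. A call with a gripper value outside its range is refused whole. The fingers move at their own pace and stop on an object; FORCE is the grip in N (left out, the last holds). Time passes only in rows, so rows that repeat a pose let the fingers close, or fill a call up. It gives the time, the measured TCP pose, the force and the opening at its end, in the units of the state.
- read_state(): the state, without advancing time (a new reading comes with each control period).
- get_image(name): name is "scene" or "top"; returns a dict with "img" (400x640x3 uint8, red, green, blue), "intrinsics" (3x3 intrinsics, pixels), "D" ([k1, k2, p1, p2, k3] as OpenCV has them; the pictures are not rectified), "world_to_cam" (4x4, takes a point from world to camera coordinates). Camera axes: x right, y up, looking along -z (the intrinsics and any distortion apply to the point x, -y, -z); pixel columns grow to the right and rows downward; lengths in m; the calibration is good to about 2 mm. A picture is of the moment at which its call begins. There is no depth.
- close_job(): hands the job in, once; it reports no verdict.
Trained networks look in the newest picture that a camera, given by its name, has taken for a name from the list of things; names that differ only in an ending like _2 or _b are one class to them, and where a whole thing is asked for, a point or a joint stands for the part that bears it (a point fixed in the world has none). Each returns a list of dicts, best first, with "conf" (0 to 1); they miss things now and then, are a little off and sometimes report something else, mostly with a low value. They report only what shows in the picture. A call takes as long as a camera call.
- boxes_of(name, camera): "at" ([column, row] in pixels, amid what is visible of it).
- cut_out(name, camera): "region" (400x640 bool, what is visible of it) and "at" ([column, row] in pixels, amid what is visible of it).
- mark_of(name, camera): "at" ([column, row] in pixels: a listed point, or the origin of a listed thing).
The state is a dict: "clock": time; "q": joint angles; "qd": joint speeds; "joint_torque": joint torques, N m; "position": TCP position; "tool_rot": TCP orientation; "force": force on the tool from outside, world axes, zero at the start; "ft_torque": the same for the moment, N m; "finger_gap": finger opening in m.
Only numpy, scipy, OpenCV 4.12 (cv2) and the standard library are available. Lean on these libraries where they do the work, as an engineer would, in place of code of your own. Each camera call takes 0.05 s, during which the arm holds its last target.

### The job

The metal nozzle box on the pastry bench opens by a concealed catch, a plain push plate set flush in its flat front panel. Feel lightly across the panel with the fingertips for it, press it down to its stop so that the flap stands fully open, and keep it pressed: the program finishes while holding it down. Never push the flap itself, never bear down hard, and leave the pastry rings and everything else standing around where they are.

Things in the scene. Friction and masses are not known exactly. Their poses are not given: they have to be found in the camera images.
- unit: Fixed low aluminium nozzle box, 270 (its x) by 360 (its y) by 100 mm high; origin at the centre of its underside, z up. Its flat panel lies along its -x side (nearest the robot at zero yaw), the flap covers the rest. Place and yaw (up to 20 degrees) differ at each start.
- panel (a point): Middle of the panel's level rigid top face, 100 mm above the bench, axes as the box's. Panel: 91 mm (x) by 160 mm (y, +-80 from here); the end cheeks beyond, y 80 to 180 either side, stand 2 mm above it. The hidden catch is centred on the line x = 0 here, but its y is not given: its centre is anywhere from -45 to +45 mm, found only by touch or by its thin rectangular seam.
- catch (a joint): Travel of the catch, m: 0 at rest, 0.010 at its stop; springs back. It is a plate 47 (x) by 57 mm (y), same metal as the panel, in a 50 by 60 mm opening, top sunk 2.5 mm below the panel (12.5 at the stop). Resists with 1 to 3 N at first, 3 to 4.5 N near the stop if pushed slowly (20 mm/s or less; faster feels heavier), then solid. A linkage lifts the flap 0.08 rad per mm.
- flap: Smooth aluminium flap, 150 (x) by 332 (y) by 3 mm, level and flush with the box top when shut, no handle. Origin on its hinge line at the box's far (+x) edge, at the top; its near edge is 55 mm from the panel's midline. Opens upwards and away from the panel to 0.8 rad at the catch's stop; its z axis leans from vertical by the opening angle.
- rolling_pin: wooden rolling pin, 360 long, 44 thick, lying on the bench between the robot and the box; origin at the middle of its underside (mm). To be left alone.
- small_ring: open steel pastry ring, 60 across, 35 high, standing on the box's end cheek on the +y side of the panel; origin at the centre of its underside (mm). To be left alone.
- large_ring: open steel pastry ring, 80 across, 45 high, on the bench on the box's +y side; origin at the centre of its underside (mm). To be left alone.
- jar: glass jar with a steel cap, 60 across, 100 high, on the bench on the box's +y side; origin at the centre of its underside (mm). To be left alone.
- bowl: white bowl, 120 across, 50 high, on the bench on the box's -y side; origin at the centre of its underside (mm). To be left alone.
- cup: steel cup, 72 across, 70 high, on the bench on the box's -y side; origin at the centre of its underside (mm). To be left alone.

How it is judged:
By the outcome, as a careful person would: the job done as asked, in the order asked, and still so for the second after the job is handed in, while the arm keeps its last pose, push and grip.
It also fails if it takes over 48 s, if anything falls off the work surface, if the arm or the gripper's body presses on something with over 40 N, if the wrist force passes 120 N, or if a joint passes its speed limit or range.

## Working session

There is one attempt and no reset: what is moved stays moved. The work goes in short steps, Python scripts to look and compute and a shell command to move; the robot and the scene stay as the last step left them, time stands still between calls to the robot, and variables do not carry over. Pictures are saved under pics/ and viewed, and the job is handed in when it is done.

```bash
mkdir -p pics; ls; cat > h.py <<'E'
import numpy as np, cv2
from workcell import *
from scipy.spatial.transform import Rotation as R
def ray(c,px):
    K=np.array(c["intrinsics"]);D=np.array(c["D"]);T=np.array(c["world_to_cam"])
    u=cv2.undistortPoints(np.array([[px]],float),K,D)[0,0]
    d=np.array([u[0],-u[1],-1.]);Rm=T[:3,:3]
    return -Rm.T@T[:3,3], Rm.T@d
def at_z(c,px,z):
    o,d=ray(c,px);return o+d*(z-o[2])/d[2]
def proj(c,P):
    K=np.array(c["intrinsics"]);D=np.array(c["D"]);T=np.array(c["world_to_cam"])
    P=np.atleast_2d(P);q=P@T[:3,:3].T+T[:3,3];q=q*[1,-1,-1]
    return cv2.projectPoints(q,np.zeros(3),np.zeros(3),K,D)[0][:,0]
E
python3 - <<'E'
from h import *
for n in ("scene","top"):
    c=get_image(n);cv2.imwrite(f"pics/{n}0.png",c["img"][:,:,::-1])
    for t,z in (("panel",.1),("unit",0),("flap",.1),("small_ring",.102),("rolling_pin",0),("large_ring",0),("jar",0),("bowl",0),("cup",0)):
        m=mark_of(t,n)
        print(n,t,[(np.round(a["at"],1),round(a["conf"],2),at_z(c,a["at"],z).round(4)) for a in m[:2]])
s=read_state();print({k:np.round(v,4) for k,v in s.items()})
E
```

```text
pics
scene panel [(array([282.5, 168.8]), 0.95, array([ 0.512 , -0.0539,  0.1   ]))]
scene unit [(array([265.9, 211.9]), 0.9, array([ 0.5789, -0.0954,  0.    ])), (array([282.9, 164.4]), 0.51, array([ 0.3817, -0.0761,  0.    ]))]
scene flap [(array([241. , 215.5]), 0.61, array([ 0.6816, -0.1278,  0.1   ]))]
scene small_ring [(array([333.3, 173.1]), 0.61, array([0.5194, 0.0804, 0.102 ])), (array([221.1, 165.1]), 0.24, array([ 0.5136, -0.2178,  0.102 ]))]
scene rolling_pin [(array([299.9, 167.1]), 0.81, array([ 0.3896, -0.0227,  0.    ])), (array([268.8, 210.8]), 0.67, array([ 0.5743, -0.0882,  0.    ]))]
scene large_ring [(array([357.1, 217.5]), 0.65, array([0.5783, 0.1513, 0.    ]))]
scene jar [(array([345.5, 238.1]), 0.86, array([0.6502, 0.1216, 0.    ]))]
scene bowl [(array([298. , 165.9]), 0.43, array([ 0.3846, -0.0291,  0.    ]))]
scene cup [(array([219.7, 163.9]), 0.68, array([ 0.396 , -0.2702,  0.    ]))]
top panel [(array([307.8, 230. ]), 0.56, array([0.5219, 0.0691, 0.1   ]))]
top unit [(array([379.4, 226.1]), 0.93, array([ 0.5641, -0.0898,  0.    ]))]
top flap [(array([411.8
[... 335 characters left out ...]
 array([0.6556, 0.12  , 0.    ]))]
top bowl [(array([488.6, 271.8]), 0.56, array([ 0.4901, -0.3417,  0.    ]))]
top cup [(array([458.9, 313.4]), 0.84, array([ 0.3923, -0.2786,  0.    ]))]
{'clock': np.float64(1.0), 'q': array([-0.9874,  0.3848,  0.0079, -0.    , -1.194 , -0.2586]), 'qd': array([ 0.    ,  0.001 ,  0.001 ,  0.0015,  0.0001, -0.0005]), 'joint_torque': array([-5.00000e-04, -3.90473e+01,  1.87624e+01,  4.22450e+00,
        1.55000e-02, -0.00000e+00]), 'position': array([ 0.1995, -0.5923,  0.2072]), 'tool_rot': array([-0.1617,  0.9868, -0.    ,  0.    ]), 'force': array([-0.7073, -0.1335, -0.5035]), 'ft_torque': array([-0.0341, -0.0248,  0.0048]), 'finger_gap': np.float64(0.0872)}
```

```bash
python3 - <<'E'
import cv2
a=cv2.imread("pics/top0.png");cv2.imwrite("pics/top0c.png",cv2.resize(a[130:330,250:510],None,fx=3,fy=3,interpolation=cv2.INTER_CUBIC))
a=cv2.imread("pics/scene0.png");cv2.imwrite("pics/scene0c.png",cv2.resize(a[110:270,190:390],None,fx=3.7,fy=3.7,interpolation=cv2.INTER_CUBIC))
E
```

```text
(no output)
```

View pics/top0c.png

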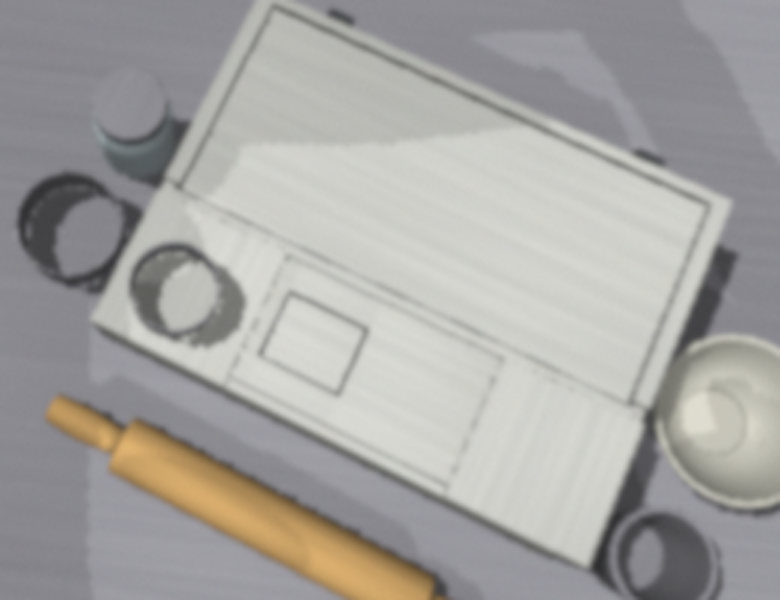

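View pics/scene0c.png

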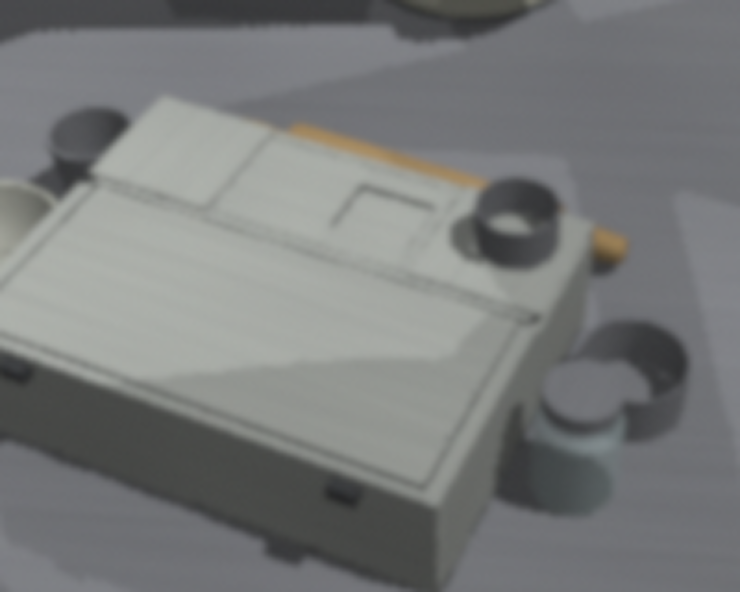

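The top view shows a thin rectangular seam near the +y end of the panel, at about (355,245) px. In crop pixels its corners are (290,293), (367,328), (338,394) and (260,355). I'll fit the box pose next.

```bash
python3 - <<'E'
from h import *
from scipy.optimize import least_squares
c=get_image("top")
f=lambda x,y:(x/3+250-1/3,y/3+130-1/3)
cor=[(93,320),(590,567),(730,203)]; loc=[(-135,180),(-135,-180),(135,-180)]
P=np.array([at_z(c,f(*p),.102 if l[0]<0 else .1)[:2] for p,l in zip(cor,loc)])
L=np.array(loc)/1000
def T(v,l):
    a=v[2];return np.array([[np.cos(a),-np.sin(a)],[np.sin(a),np.cos(a)]])@np.asarray(l)+v[:2]
s=least_squares(lambda v:np.concatenate([T(v,l)-p for l,p in zip(L,P)]),[.56,-.09,-.3])
v=s.x;print("unit",v,np.degrees(v[2]),"res",s.fun.round(4))
pc=[(288,257),(503,357),(450,487),(230,380)]
sc=[(290,293),(367,328),(338,394),(260,355)]
a=v[2];Rm=np.array([[np.cos(a),np.sin(a)],[-np.sin(a),np.cos(a)]])
for nm,l in(("panel",pc),("seam",sc)):
    W=np.array([at_z(c,f(*p),.1)[:2] for p in l]);print(nm,W.mean(0).round(4));print(((W-v[:2])@Rm.T).round(4), ((W-v[:2])@Rm.T).mean(0))
st=read_state();q=R.from_quat(st["tool_rot"]).as_matrix();print("toolx",np.degrees(np.arctan2(q[1,0],q[0,0])),q.round(3))
E
```

```text
unit [ 0.56934543 -0.09109906 -0.33787514] -19.35881935551658 res [-0.0007  0.0016 -0.001   0.0007  0.0018 -0.0024]
panel [ 0.4919 -0.0645]
[[-0.0364  0.0792]
 [-0.0344 -0.0791]
 [-0.1277 -0.0808]
 [-0.1289  0.0784]] [-0.08184709 -0.00058234]
seam [ 0.5054 -0.0274]
[[-0.0583  0.0674]
 [-0.0569  0.0106]
 [-0.1055  0.0098]
 [-0.1051  0.0676]] [-0.081444   0.0388646]
toolx -161.39035422268165 [[-0.948 -0.319  0.   ]
 [-0.319  0.948  0.   ]
 [-0.     0.    -1.   ]]
```

```bash
python3 -m creep '{"grip":[0,0,0,0,0,0,0,0],"slide":[[-0.02,0.018,0],[-0.046,0.042,0],[-0.073,0.066,0],[-0.1,0.091,0],[-0.127,0.115,0],[-0.154,0.14,0],[-0.18,0.163,0],[-0.205,0.186,0]],"angular":[[0,0,0.08],[0,0,0.16],[0,0,0.25],[0,0,0.33],[0,0,0.42],[0,0,0.5],[0,0,0.58],[0,0,0.663]]}' 10
python3 - <<'E'
from h import *
st=read_state();M=R.from_quat(st["tool_rot"]).as_matrix();p=st["position"]
print(p,M.round(3),st["finger_gap"],st["force"],st["q"].round(3))
print("yaw y",np.degrees(np.arctan2(M[1,1],M[0,1])))
print(M.T@(np.array([.4869,-.0781,.141])-p))
E
```

```text
clock: 1.72
position: [0.335, -0.349, 0.2076]
tool_rot: [0.17, 0.985, -0.0, 0.0]
force: [0.2, -0.1, 0.5]
finger_gap: 0.0417
[ 0.33504153 -0.34903756  0.20756814] [[-0.942  0.335  0.001]
 [ 0.335  0.942 -0.   ]
 [-0.001 -0.    -1.   ]] 0.041692798411862984 [ 0.23003821 -0.07080224  0.53441444] [-0.469  0.142 -0.326  0.    -1.101 -1.444]
yaw y 70.39964332169923
[-0.05211474  0.30619052  0.06656497]
```

```bash
python3 -m creep '{"grip":[0,0,0,0,0,0,0,0],"slide":[[-0.007,0.04,0],[-0.0135,0.08,0],[-0.02,0.12,0],[-0.027,0.16,0],[-0.034,0.2,0],[-0.041,0.24,0.01],[-0.047,0.278,0.03],[-0.052,0.306,0.05]],"angular":[[0,0,0],[0,0,0],[0,0,0],[0,0,0],[0,0,0],[0,0,0],[0,0,0],[0,0,0]]}' 10
python3 - <<'E'
from h import *
st=read_state();M=R.from_quat(st["tool_rot"]).as_matrix();p=st["position"]
print(p,st["finger_gap"],st["force"],M.round(3))
print(M.T@(np.array([.4869,-.0781,.111])-p))
E
```

```text
clock: 2.38
position: [0.4887, -0.0757, 0.1584]
tool_rot: [0.169, 0.986, 0.0, 0.003]
force: [0.7, -1.0, -0.1]
finger_gap: 0.0011
[ 0.48871555 -0.07568338  0.15836332] 0.0010800565951011231 [ 0.74576497 -1.02561242 -0.08163309] [[-0.943  0.334  0.005]
 [ 0.334  0.943  0.   ]
 [-0.005  0.002 -1.   ]]
[ 0.00113502 -0.00297054  0.04735302]
```

```bash
python3 -m creep '{"grip":[0,0,0,0,0,0,0,0],"slide":[[0,0,0.01],[0,0,0.02],[0,0,0.03],[0,0,0.037],[0,0,0.041],[0,0,0.043],[0,0,0.043],[0,0,0.043]],"angular":[[0,0,0],[0,0,0],[0,0,0],[0,0,0],[0,0,0],[0,0,0],[0,0,0],[0,0,0]]}' 10
python3 -c "
from h import *
c=get_image('top');cv2.imwrite('pics/top1.png',cv2.resize(c['img'][130:330,250:510,::-1],None,fx=3,fy=3))
st=read_state();print(st['position'],st['force'],R.from_quat(st['tool_rot']).as_matrix().round(4))"
```

```text
clock: 3.05
position: [0.4893, -0.0759, 0.1159]
tool_rot: [0.169, 0.986, 0.001, 0.003]
force: [-0.1, -0.4, -0.5]
finger_gap: 0.0004
[ 0.48933116 -0.07582811  0.11594891] [ 0.6229465   0.39089062 -0.02600529] [[-9.426e-01  3.339e-01  6.400e-03]
 [ 3.339e-01  9.426e-01  2.000e-04]
 [-6.000e-03  2.300e-03 -1.000e+00]]
```

View pics/top1.png

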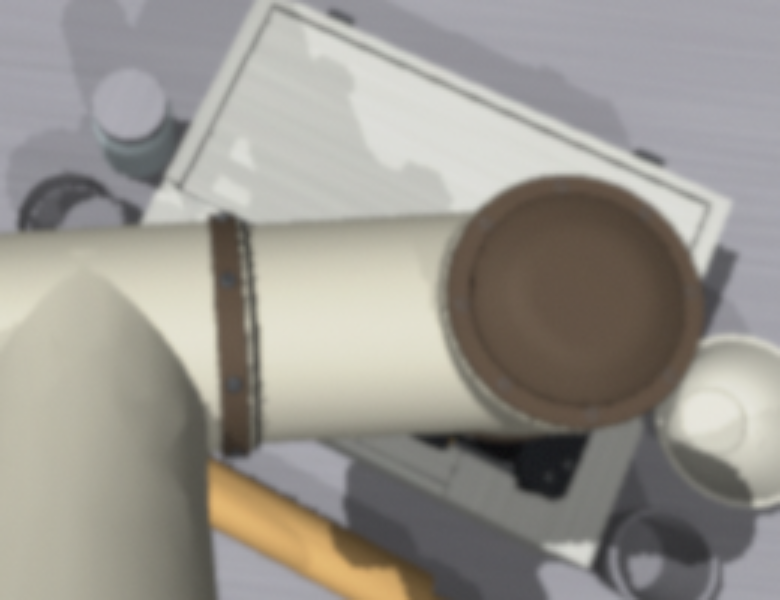

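```bash
python3 -c "
from h import *
c=get_image('scene');cv2.imwrite('pics/scene1.png',cv2.resize(c['img'][20:270,150:430,::-1],None,fx=2.4,fy=2.4))"
```

```text
(no output)
```

View pics/scene1.png

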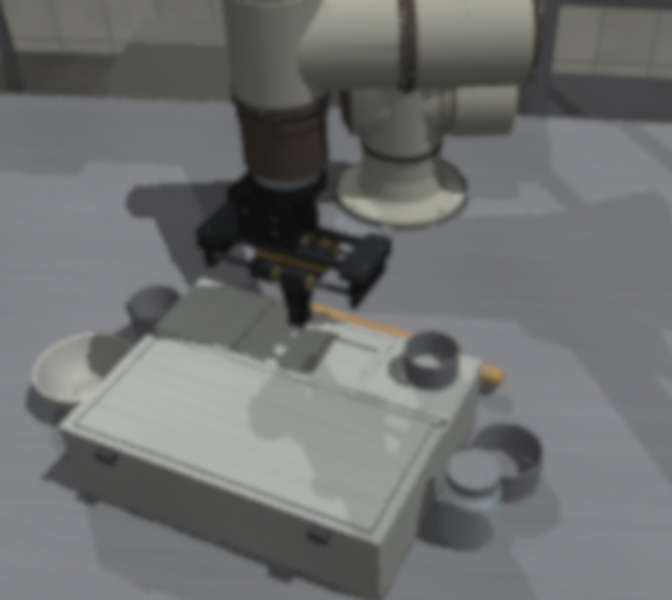

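```bash
python3 -m creep '{"grip":[0,0,0,0,0,0,0,0],"slide":[[0,0,0.0005],[0,0,0.001],[0,0,0.0015],[0,0,0.002],[0,0,0.0025],[0,0,0.003],[0,0,0.0033],[0,0,0.0033]],"angular":[[0,0,0],[0,0,0],[0,0,0],[0,0,0],[0,0,0],[0,0,0],[0,0,0],[0,0,0]]}' 10

```

```text
clock: 3.82
position: [0.4893, -0.0758, 0.1126]
tool_rot: [0.169, 0.986, 0.001, 0.003]
force: [-0.5, 0.3, -0.4]
finger_gap: 0.0003
```

The closed fingertips are just above the panel beside the seam, near (298,320) px, and clear of the ring and flap. Next is a slow touch.

```bash
python3 -m creep '{"grip":[0,0,0,0,0,0,0,0],"slide":[[0,0,0.0003],[0,0,0.0006],[0,0,0.0009],[0,0,0.0012],[0,0,0.0014],[0,0,0.0016],[0,0,0.0018],[0,0,0.0018]],"angular":[[0,0,0],[0,0,0],[0,0,0],[0,0,0],[0,0,0],[0,0,0],[0,0,0],[0,0,0]]}' 10

```

```text
clock: 4.48
position: [0.4892, -0.0758, 0.1107]
tool_rot: [0.169, 0.986, 0.001, 0.003]
force: [0.1, 0.1, 0.4]
finger_gap: 0.0007
```

```bash
python3 -m creep '{"grip":[0,0,0,0,0,0,0,0],"slide":[[0,0,0.0002],[0,0,0.0003],[0,0,0.0004],[0,0,0.0005],[0,0,0.0006],[0,0,0.0007],[0,0,0.0008],[0,0,0.0008]],"angular":[[0,0,0],[0,0,0],[0,0,0],[0,0,0],[0,0,0],[0,0,0],[0,0,0],[0,0,0]]}' 10

```

```text
clock: 5.15
position: [0.4893, -0.0758, 0.1099]
tool_rot: [0.169, 0.986, 0.001, 0.003]
force: [-0.5, -0.2, 0.4]
finger_gap: 0.0008
```

```bash
python3 -m creep '{"grip":[0,0,0,0,0,0,0,0],"slide":[[0,0,0.0002],[0,0,0.0003],[0,0,0.0004],[0,0,0.0005],[0,0,0.0006],[0,0,0.0007],[0,0,0.0008],[0,0,0.0008]],"angular":[[0,0,0],[0,0,0],[0,0,0],[0,0,0],[0,0,0],[0,0,0],[0,0,0],[0,0,0]]}' 10

```

```text
clock: 5.82
position: [0.4892, -0.0758, 0.1091]
tool_rot: [0.169, 0.986, 0.001, 0.003]
force: [0.0, 0.6, 0.1]
finger_gap: 0.0004
```

```bash
python3 -m creep '{"grip":[0,0,0,0,0,0,0,0],"slide":[[0,0,0.0002],[0,0,0.0003],[0,0,0.0004],[0,0,0.0006],[0,0,0.0007],[0,0,0.0008],[0,0,0.001],[0,0,0.001]],"angular":[[0,0,0],[0,0,0],[0,0,0],[0,0,0],[0,0,0],[0,0,0],[0,0,0],[0,0,0]]}' 10

```

```text
clock: 6.48
position: [0.4892, -0.0758, 0.108]
tool_rot: [0.169, 0.986, 0.001, 0.003]
force: [0.1, -0.0, -0.7]
finger_gap: 0.0008
```

```bash
python3 -c "
from h import *
v=[.5693,-.0911,-.3379]
c=get_image('scene');i=cv2.resize(c['img'][120:200,230:350,::-1],None,fx=6,fy=6,interpolation=cv2.INTER_CUBIC);cv2.imwrite('pics/scene2.png',i)
st=read_state();print(st['position'],st['force'],st['joint_torque'])"
```

```text
[ 0.48922893 -0.07580433  0.10805046] [-0.44201459 -0.65497706 -0.10885271] [ 3.76326198e-04 -2.92873228e+01  1.51627493e+01  3.36598881e+00
 -7.15923007e-02  2.74335434e-05]
```

View pics/scene2.png

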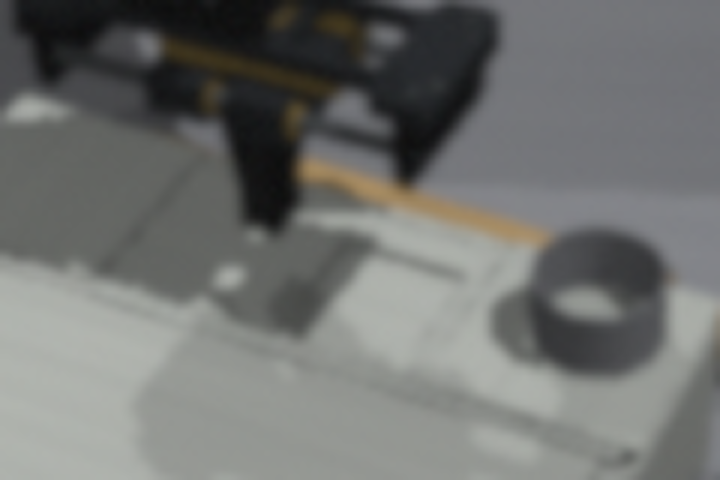

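```bash
python3 -c "
from h import *
c=get_image('scene')
for z in (.097,.1,.105,.11): print(z,(proj(c,[.489,-.0758,z])-[230,120])*6)
v=[.5693,-.0911,-.3379]
"
```

```text
0.097 [[273.90008604 260.74323146]]
0.1 [[273.45315376 255.67206903]]
0.105 [[272.70422324 247.17195972]]
0.11 [[271.95019605 238.6110996 ]]
```

```bash
python3 -m creep '{"grip":[0,0,0,0,0,0,0,0],"slide":[[0,0,0.0003],[0,0,0.0006],[0,0,0.0009],[0,0,0.0012],[0,0,0.0015],[0,0,0.0018],[0,0,0.002],[0,0,0.002]],"angular":[[0,0,0],[0,0,0],[0,0,0],[0,0,0],[0,0,0],[0,0,0],[0,0,0],[0,0,0]]}' 10

```

```text
clock: 7.25
position: [0.4892, -0.0758, 0.106]
tool_rot: [0.169, 0.986, 0.001, 0.003]
force: [0.0, 0.5, 0.1]
finger_gap: 0.0007
```

```bash
python3 -m creep '{"grip":[0,0,0,0,0,0,0,0],"slide":[[0,0,0.0003],[0,0,0.0006],[0,0,0.0009],[0,0,0.0012],[0,0,0.0015],[0,0,0.0018],[0,0,0.002],[0,0,0.002]],"angular":[[0,0,0],[0,0,0],[0,0,0],[0,0,0],[0,0,0],[0,0,0],[0,0,0],[0,0,0]]}' 10
python3 -c "
from h import *
c=get_image('scene');i=cv2.resize(c['img'][120:200,230:350,::-1],None,fx=6,fy=6,interpolation=cv2.INTER_CUBIC);cv2.imwrite('pics/scene3.png',i)"
```

```text
clock: 7.92
position: [0.4892, -0.0758, 0.104]
tool_rot: [0.169, 0.986, 0.001, 0.003]
force: [-0.5, 0.0, -0.2]
finger_gap: 0.0005
```

View pics/scene3.png

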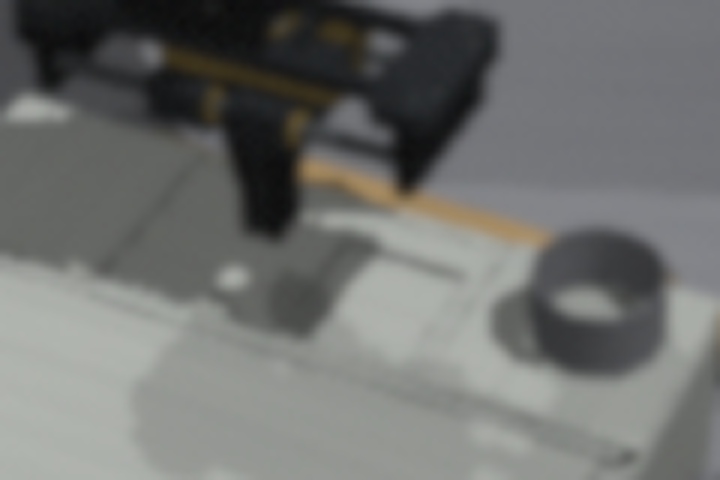

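```bash
python3 -c "
from h import *
c=get_image('scene');t=get_image('top')
v=np.array([.5693,-.0911]);a=-.3379
Rm=np.array([[np.cos(a),-np.sin(a)],[np.sin(a),np.cos(a)]])
L=np.array([[-.1055,.0098],[-.105,.0676],[-.057,.0106],[-.135,-.18],[-.135,.18],[.135,.18]])
for z in (.085,.1,.115):
  W=np.c_[L@Rm.T+v,np.full(6,z)];print(z,((proj(c,W)-[190,110])*3.7).round())
print(proj(t,[[.3,-.3,0],[.5,0,0]]))
for T in (c,t):
  M=np.array(T['world_to_cam']);print((-M[:3,:3].T@M[:3,3]).round(3))
for x,y in ((365,187),(435,208),(332,228),(165,97),(590,220),(436,500)):
  print(at_z(c,(x/3.7+190,y/3.7+110),.1).round(4))
print(W)
"
```

```text
0.085 [[360. 198.]
 [431. 220.]
 [331. 239.]
 [163. 111.]
 [590. 238.]
 [434. 519.]]
0.1 [[359. 183.]
 [431. 205.]
 [329. 223.]
 [160.  96.]
 [591. 222.]
 [434. 504.]]
0.115 [[358. 167.]
 [430. 189.]
 [328. 208.]
 [157.  80.]
 [593. 206.]
 [434. 488.]]
[[467.639949   359.68496363]
 [337.85084744 249.09689812]]
[1.235 0.082 0.756]
[0.422 0.036 0.841]
[ 0.4775 -0.042   0.1   ]
[0.4961 0.011  0.1   ]
[ 0.5236 -0.0596  0.1   ]
[ 0.3836 -0.2118  0.1   ]
[0.4993 0.1224 0.1   ]
[0.7534 0.035  0.1   ]
[[ 0.47301448 -0.04688022  0.115     ]
 [ 0.49264729  0.00748561  0.115     ]
 [ 0.51903715 -0.06220352  0.115     ]
 [ 0.38226267 -0.21616814  0.115     ]
 [ 0.50160504  0.12347491  0.115     ]
 [ 0.75633733  0.03396814  0.115     ]]
```

```bash
python3 -m creep '{"grip":[0,0,0,0,0,0,0,0],"slide":[[0,0,0.0004],[0,0,0.0008],[0,0,0.0012],[0,0,0.0016],[0,0,0.002],[0,0,0.0024],[0,0,0.0028],[0,0,0.0028]],"angular":[[0,0,0],[0,0,0],[0,0,0],[0,0,0],[0,0,0],[0,0,0],[0,0,0],[0,0,0]]}' 10

```

```text
clock: 8.73
position: [0.4892, -0.0758, 0.1011]
tool_rot: [0.169, 0.986, 0.001, 0.003]
force: [0.2, -0.6, 0.7]
finger_gap: 0.0004
```

```bash
python3 -m creep '{"grip":[0,0,0,0,0,0,0,0],"slide":[[0,0,0.0002],[0,0,0.0004],[0,0,0.0007],[0,0,0.001],[0,0,0.0013],[0,0,0.0016],[0,0,0.0018],[0,0,0.0018]],"angular":[[0,0,0],[0,0,0],[0,0,0],[0,0,0],[0,0,0],[0,0,0],[0,0,0],[0,0,0]]}' 10
python3 -c "
from h import *
c=get_image('scene');i=cv2.resize(c['img'][120:200,230:350,::-1],None,fx=6,fy=6,interpolation=cv2.INTER_CUBIC);cv2.imwrite('pics/scene4.png',i);print(read_state()['force'])"
```

```text
clock: 9.4
position: [0.4892, -0.0758, 0.0992]
tool_rot: [0.169, 0.986, 0.001, 0.003]
force: [-0.6, -0.2, -1.2]
finger_gap: 0.0004
[-0.29202368 -0.02267093 -0.73919834]
```

View pics/scene4.png

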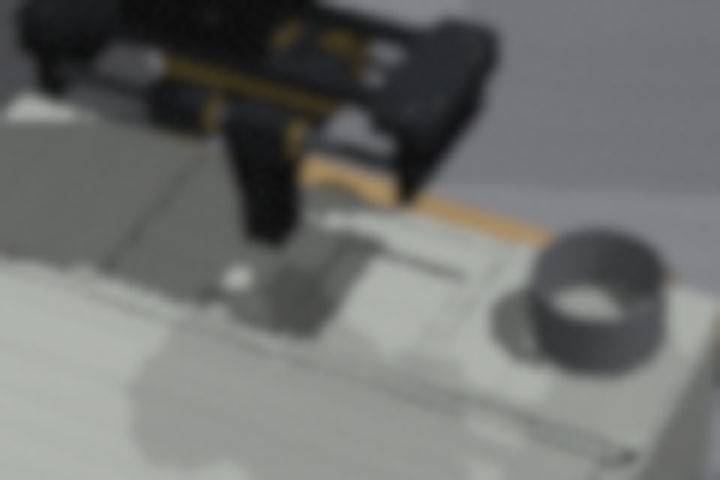

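```bash
python3 -c "
from h import *
c=get_image('scene');st=read_state();M=R.from_quat(st['tool_rot']).as_matrix();p=np.array(st['position'])
ims=[]
for off in (.011,0,-.008):
  i=cv2.resize(c['img'][110:190,240:330,::-1],None,fx=8,fy=8,interpolation=cv2.INTER_CUBIC)[:,:]
  i=np.clip(i.astype(float)*1.4,0,255).astype(np.uint8)
  Q=np.array([[x,y,off] for x,y in ((-.0095,-.015),(.0095,-.015),(.0095,.015),(-.0095,.015))])@M.T+p
  cv2.polylines(i,[((proj(c,Q)-[240,110])*8).astype(np.int32)],True,(0,0,255),1)
  ims.append(i[:480,80:480])
cv2.imwrite('pics/ov.png',cv2.resize(np.hstack(ims),None,fx=.66,fy=.66))
"
```

```text
(no output)
```

View pics/ov.png

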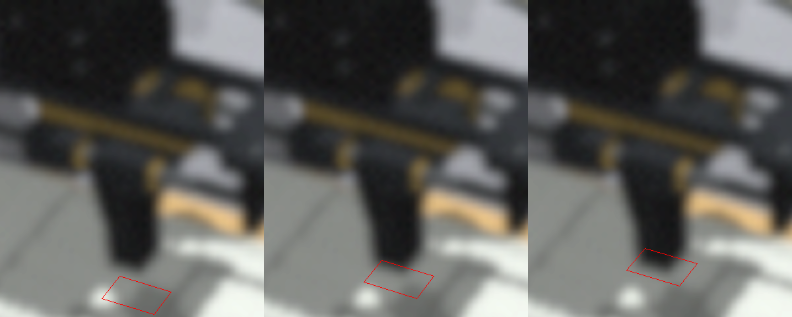

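```bash
python3 -c "
from h import *
c=get_image('scene');st=read_state();M=R.from_quat(st['tool_rot']).as_matrix();p=np.array(st['position'])
i=cv2.resize(c['img'][90:200,220:340,::-1],None,fx=6,fy=6,interpolation=cv2.INTER_CUBIC)
i=np.clip(i.astype(float)*1.8,0,255).astype(np.uint8)
for off,col in ((-.059,(0,0,255)),(-.079,(0,255,0))):
  Q=np.array([[x,y,off] for x,y in ((-.0375,-.095),(.0375,-.095),(.0375,.095),(-.0375,.095))])@M.T+p
  cv2.polylines(i,[((proj(c,Q)-[220,90])*6).astype(np.int32)],True,col,1)
for k in range(-6,3):
  q=((proj(c,M@[0,0,k*.01]+p)[0]-[220,90])*6).astype(int);cv2.circle(i,tuple(int(a) for a in q),2,(255,255,0),-1)
cv2.imwrite('pics/ov2.png',cv2.resize(i,None,fx=.9,fy=.9))
"
```

```text
(no output)
```

View pics/ov2.png

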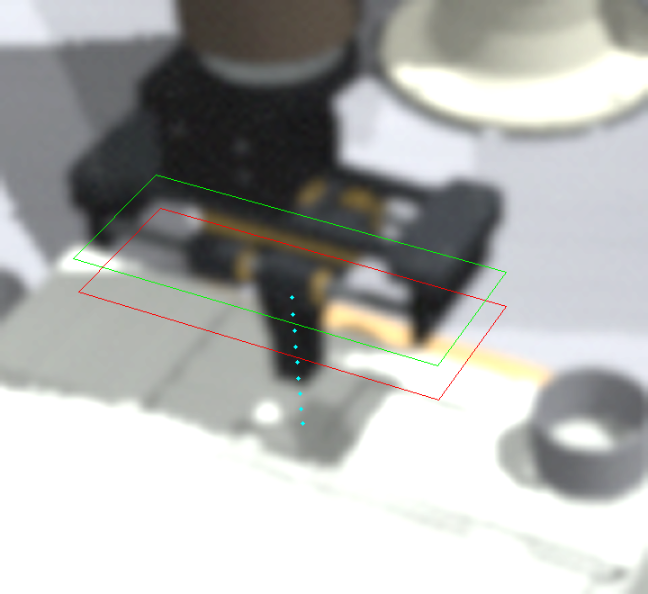

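```bash
python3 -c "
from h import *
ims=[]
st=read_state();M=R.from_quat(st['tool_rot']).as_matrix();p=np.array(st['position'])
c=get_image('top')
i=cv2.resize(c['img'][130:330,250:510,::-1],None,fx=3,fy=3,interpolation=cv2.INTER_CUBIC)
for off,col in ((-.059,(0,0,255)),(-.109,(0,255,0))):
  Q=np.array([[x,y,off] for x,y in ((-.0375,-.095),(.0375,-.095),(.0375,.095),(-.0375,.095))])@M.T+p
  cv2.polylines(i,[((proj(c,Q)-[250,130])*3).astype(np.int32)],True,col,1)
cv2.imwrite('pics/ov3.png',i)
# triangulate seam corners
s=get_image('scene')
T=[(290,293),(338,394),(260,355)];S=[(332,228),(365,187),(435,208)]
T=[(367,328),(338,394),(260,355)]
for a,b in zip(T,S):
  o1,d1=ray(c,(a[0]/3+249.7,a[1]/3+129.7));o2,d2=ray(s,(b[0]/3.7+189.6,b[1]/3.7+109.6))
  A=np.c_[d1,-d2];x=np.linalg.lstsq(A,o2-o1,rcond=None)[0];P=o1+d1*x[0];Q=o2+d2*x[1];print(P.round(4),Q.round(4))
"
```

```text
[ 0.5195 -0.0626  0.0976] [ 0.5194 -0.0614  0.0974]
[ 0.4732 -0.0472  0.0978] [ 0.473  -0.0437  0.0974]
[0.4927 0.0074 0.0983] [0.4926 0.0096 0.0982]
```

View pics/ov3.png

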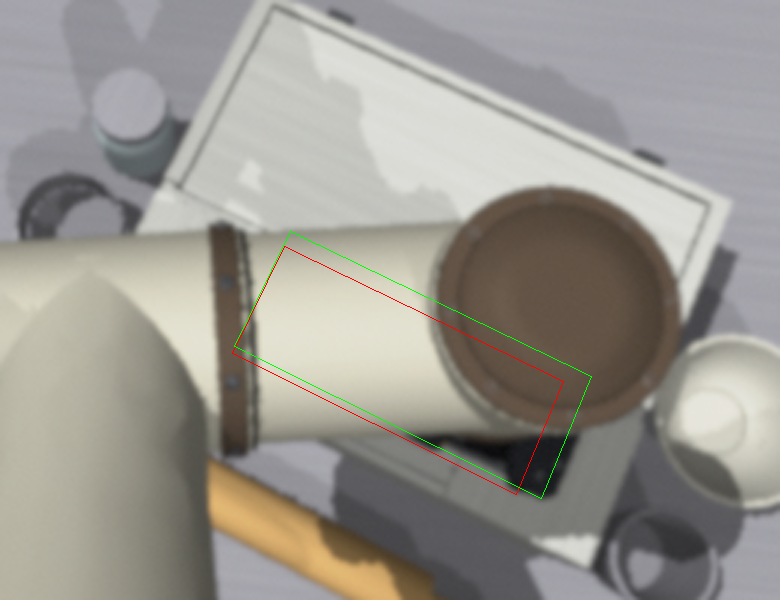

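The gripper shows about 20–25 mm higher in the picture than its reported pose puts it, and there has been no contact. I'll trust the image and the force reading, and keep going down gently.

```bash
python3 -m creep '{"grip":[0,0,0,0,0,0,0,0],"slide":[[0,0,0.0007],[0,0,0.0014],[0,0,0.0021],[0,0,0.0028],[0,0,0.0035],[0,0,0.0042],[0,0,0.005],[0,0,0.005]],"angular":[[0,0,0],[0,0,0],[0,0,0],[0,0,0],[0,0,0],[0,0,0],[0,0,0],[0,0,0]]}' 10

```

```text
clock: 10.32
position: [0.4891, -0.0758, 0.0941]
tool_rot: [0.169, 0.986, 0.001, 0.003]
force: [-0.3, 0.1, -0.7]
finger_gap: 0.0005
```

```bash
cat > v.py <<'E'
from h import *
import sys
c=get_image('scene');st=read_state();M=R.from_quat(st['tool_rot']).as_matrix();p=np.array(st['position'])
i=cv2.resize(c['img'][110:200,220:340,::-1],None,fx=6,fy=6,interpolation=cv2.INTER_CUBIC)
i=np.clip(i.astype(float)*1.3,0,255).astype(np.uint8)
cv2.imwrite(sys.argv[1],i);print(st['clock'],p,st['force'].round(2) if hasattr(st['force'],'round') else st['force'])
E
python3 v.py pics/s5.png
```

```text
10.3667 [ 0.48916236 -0.07581057  0.09420303] [ 0.46 -0.01 -0.47]
```

View pics/s5.png

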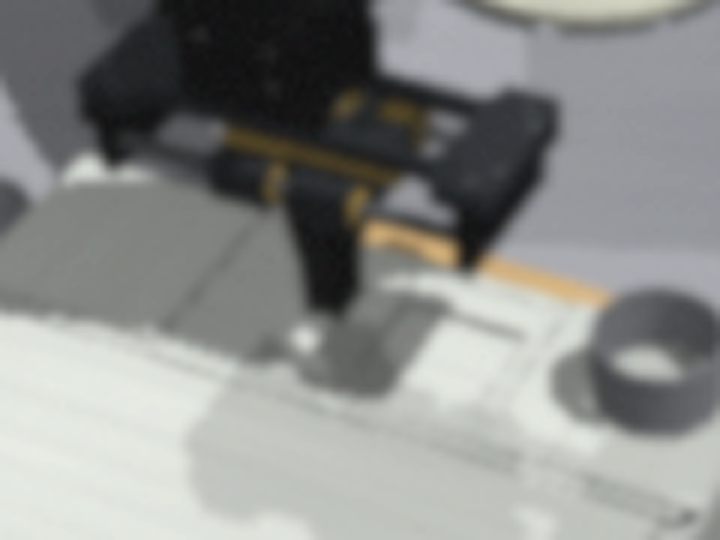

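```bash
python3 -m creep '{"grip":[0,0,0,0,0,0,0,0],"slide":[[0,0,0.0004],[0,0,0.0008],[0,0,0.0012],[0,0,0.0016],[0,0,0.002],[0,0,0.0024],[0,0,0.0028],[0,0,0.0028]],"angular":[[0,0,0],[0,0,0],[0,0,0],[0,0,0],[0,0,0],[0,0,0],[0,0,0],[0,0,0]]}' 10

```

```text
clock: 11.03
position: [0.4891, -0.0758, 0.0913]
tool_rot: [0.169, 0.986, 0.001, 0.003]
force: [0.3, 0.4, 0.2]
finger_gap: 0.0004
```

```bash
python3 v.py pics/s6.png
```

```text
11.0833 [ 0.48919025 -0.07580504  0.09135102] [ 0.16  0.41 -0.54]
```

View pics/s6.png

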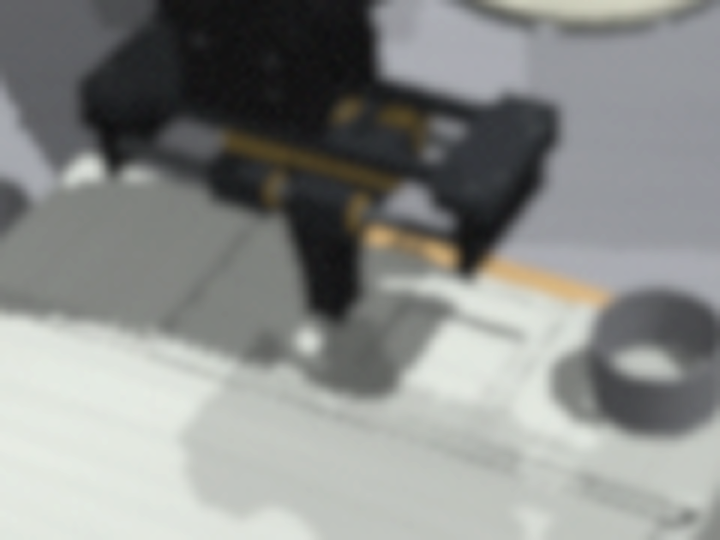

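```bash
python3 -m creep '{"grip":[0,0,0,0,0,0,0,0],"slide":[[0,0,0.0004],[0,0,0.0008],[0,0,0.0012],[0,0,0.0016],[0,0,0.002],[0,0,0.0024],[0,0,0.0024],[0,0,0.0024]],"angular":[[0,0,0],[0,0,0],[0,0,0],[0,0,0],[0,0,0],[0,0,0],[0,0,0],[0,0,0]]}' 10

```

```text
clock: 11.75
position: [0.4892, -0.0758, 0.0889]
tool_rot: [0.169, 0.986, 0.001, 0.003]
force: [-0.4, -0.2, 0.7]
finger_gap: 0.0005
```

```bash
python3 -m creep '{"grip":[0,0,0,0,0,0,0,0],"slide":[[0,0,0.0003],[0,0,0.0006],[0,0,0.0009],[0,0,0.0012],[0,0,0.0015],[0,0,0.0018],[0,0,0.0018],[0,0,0.0018]],"angular":[[0,0,0],[0,0,0],[0,0,0],[0,0,0],[0,0,0],[0,0,0],[0,0,0],[0,0,0]]}' 10

```

```text
clock: 12.42
position: [0.4891, -0.0758, 0.0871]
tool_rot: [0.169, 0.986, 0.0, 0.003]
force: [0.3, -0.1, -0.3]
finger_gap: 0.0003
```

```bash
python3 -m creep '{"grip":[0,0,0,0,0,0,0,0],"slide":[[0,0,0.0003],[0,0,0.0006],[0,0,0.0009],[0,0,0.0012],[0,0,0.0015],[0,0,0.0018],[0,0,0.0018],[0,0,0.0018]],"angular":[[0,0,0],[0,0,0],[0,0,0],[0,0,0],[0,0,0],[0,0,0],[0,0,0],[0,0,0]]}' 10

```

```text
clock: 13.08
position: [0.4892, -0.0758, 0.0853]
tool_rot: [0.169, 0.986, 0.0, 0.003]
force: [0.4, 0.2, -1.0]
finger_gap: 0.0007
```

```bash
python3 v.py pics/s7.png
```

```text
13.1333 [ 0.48915628 -0.07584733  0.08528463] [ 0.39 -0.39 -0.58]
```

View pics/s7.png

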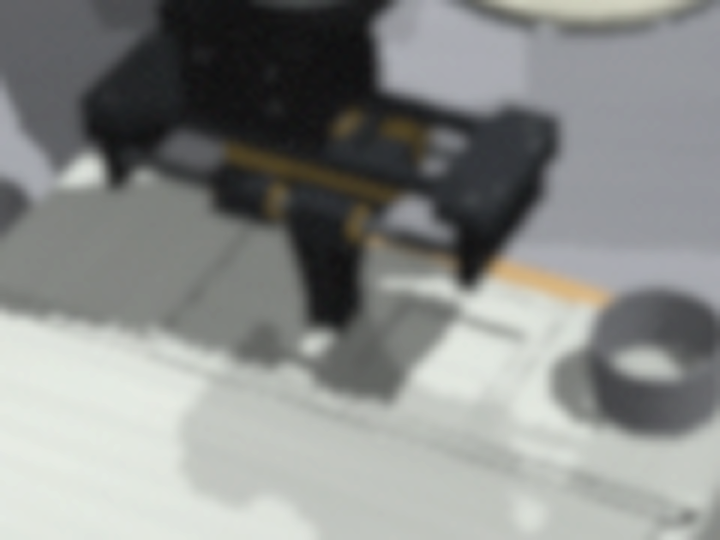

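```bash
python3 -m creep '{"grip":[0,0,0,0,0,0,0,0],"slide":[[0,0,0.0003],[0,0,0.0006],[0,0,0.0009],[0,0,0.0012],[0,0,0.0015],[0,0,0.0018],[0,0,0.0018],[0,0,0.0018]],"angular":[[0,0,0],[0,0,0],[0,0,0],[0,0,0],[0,0,0],[0,0,0],[0,0,0],[0,0,0]]}' 10

```

```text
clock: 13.8
position: [0.4893, -0.0759, 0.0851]
tool_rot: [0.169, 0.986, 0.0, 0.003]
force: [-4.3, 2.1, 10.4]
finger_gap: 0.0005
```

Contact with the panel is at about reported z = 0.0852. I'll ease off to a light touch and slide toward the seam.

```bash
python3 -m creep '{"grip":[0,0,0,0,0,0,0,0],"slide":[[0,0,0.0005],[0,0.003,0.0004],[0,0.006,0.0004],[0,0.009,0.0004],[0,0.012,0.0004],[0,0.015,0.0004],[0,0.015,0.0004],[0,0.015,0.0004]],"angular":[[0,0,0],[0,0,0],[0,0,0],[0,0,0],[0,0,0],[0,0,0],[0,0,0],[0,0,0]]}' 10

```

```text
clock: 14.47
position: [0.4946, -0.0616, 0.0851]
tool_rot: [0.169, 0.986, 0.0, 0.003]
force: [-1.6, -2.3, 5.4]
finger_gap: 0.0007
```

```bash
python3 -m creep '{"grip":[0,0,0,0,0,0,0,0],"slide":[[0,0.002,0.0003],[0,0.004,0.0003],[0,0.006,0.0003],[0,0.008,0.0003],[0,0.01,0.0003],[0,0.012,0.0003],[0,0.012,0.0003],[0,0.012,0.0003]],"angular":[[0,0,0],[0,0,0],[0,0,0],[0,0,0],[0,0,0],[0,0,0],[0,0,0],[0,0,0]]}' 10

```

```text
clock: 15.13
position: [0.4988, -0.0501, 0.0849]
tool_rot: [0.169, 0.986, 0.0, 0.003]
force: [-1.5, -0.9, 4.8]
finger_gap: 0.0008
```

```bash
python3 v.py pics/s8.png
```

```text
15.1833 [ 0.49879369 -0.05012224  0.08489992] [-1.36 -1.66  5.4 ]
```

View pics/s8.png

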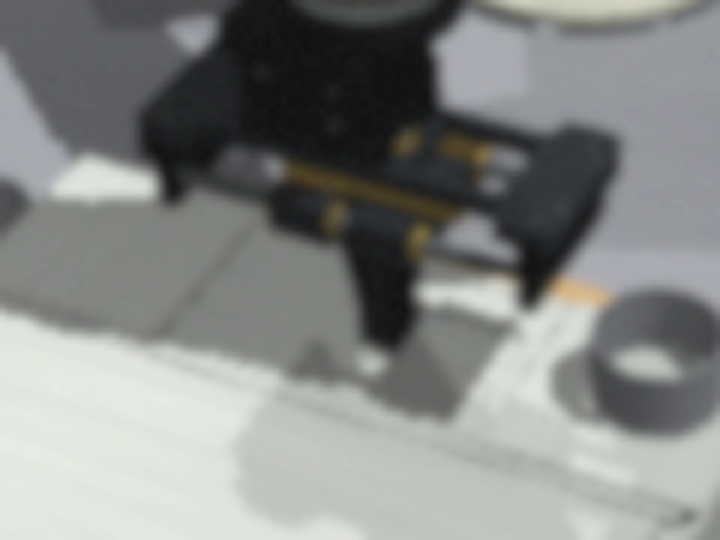

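```bash
python3 -m creep '{"grip":[0,0,0,0,0,0,0,0],"slide":[[0,0.002,0.0003],[0,0.004,0.0003],[0,0.006,0.0003],[0,0.008,0.0003],[0,0.01,0.0003],[0,0.012,0.0003],[0,0.014,0.0003],[0,0.014,0.0003]],"angular":[[0,0,0],[0,0,0],[0,0,0],[0,0,0],[0,0,0],[0,0,0],[0,0,0],[0,0,0]]}' 10

```

```text
clock: 15.85
position: [0.5037, -0.0365, 0.0845]
tool_rot: [0.169, 0.986, 0.0, 0.003]
force: [0.1, 0.3, 0.2]
finger_gap: 0.0003
```

Contact force dropped away at y ≈ +30 mm, so touch agrees with the seam. I'll move to the centre and check the ring clearance.

```bash
python3 -m creep '{"grip":[0,0,0,0,0,0,0,0],"slide":[[0,0.002,0],[0,0.004,0],[0,0.005,0],[0,0.005,0],[0,0.005,0],[0,0.005,0],[0,0.005,0],[0,0.005,0]],"angular":[[0,0,0],[0,0,0],[0,0,0],[0,0,0],[0,0,0],[0,0,0],[0,0,0],[0,0,0]]}' 10
python3 v.py pics/s9.png
```

```text
clock: 16.52
position: [0.5053, -0.0319, 0.0845]
tool_rot: [0.169, 0.986, 0.0, 0.003]
force: [0.0, 0.5, 0.8]
finger_gap: 0.0001
16.5667 [ 0.5052877  -0.03186427  0.08454482] [0.31 0.24 0.21]
```

View pics/s9.png

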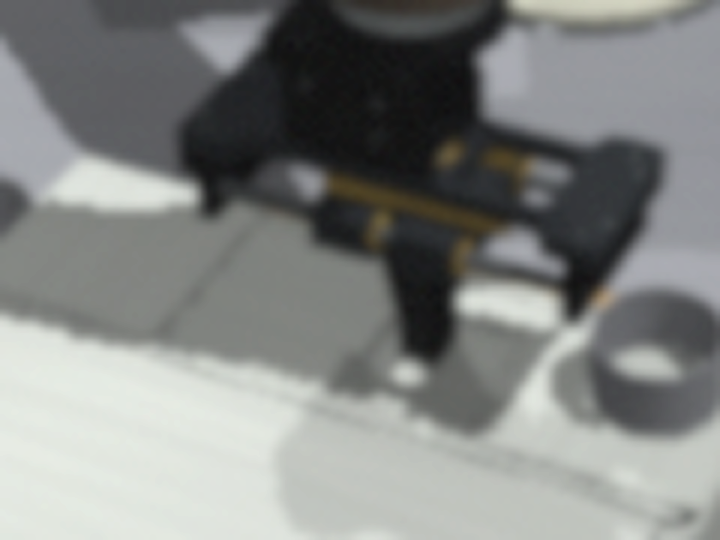

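```bash
python3 -c "
from h import *
c=get_image('scene');st=read_state();M=R.from_quat(st['tool_rot']).as_matrix();p=np.array(st['position'])+[0,0,.0148]
i=cv2.resize(c['img'][110:200,220:340,::-1],None,fx=6,fy=6,interpolation=cv2.INTER_CUBIC)
def P(Q): return ((proj(c,np.array(Q)@M.T+p)-[220,110])*6).astype(np.int32)
for h,col in ((0,(255,0,0)),(-.04,(255,255,0)),(-.059,(0,0,255)),(-.07,(0,255,0))):
  cv2.polylines(i,[P([[x,y,h] for x,y in ((-.0375,-.095),(.0375,-.095),(.0375,.095),(-.0375,.095))])],True,col,1)
# ring prediction
v=[.522,.077]
for z in (.102,.137):
  t=np.linspace(0,6.28,40);cv2.polylines(i,[((proj(c,np.c_[v[0]+.03*np.cos(t),v[1]+.03*np.sin(t),0*t+z])-[220,110])*6).astype(np.int32)],True,(255,0,255),1)
cv2.imwrite('pics/ov4.png',i)
"
```

```text
(no output)
```

View pics/ov4.png

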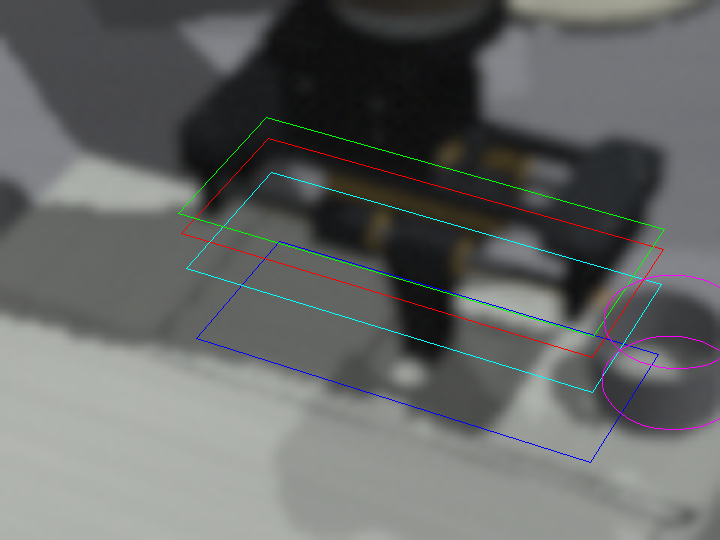

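The body clears the ring by about 20 mm even at the catch's stop, going by the overlay. Pressing slowly.

```bash
python3 -m creep '{"grip":[0,0,0,0,0,0,0,0],"slide":[[0,0,0.001],[0,0,0.002],[0,0,0.003],[0,0,0.004],[0,0,0.005],[0,0,0.006],[0,0,0.0065],[0,0,0.0065]],"angular":[[0,0,0],[0,0,0],[0,0,0],[0,0,0],[0,0,0],[0,0,0],[0,0,0],[0,0,0]]}' 10
python3 v.py pics/s10.png
```

```text
clock: 17.28
position: [0.5054, -0.0319, 0.078]
tool_rot: [0.169, 0.986, 0.0, 0.003]
force: [-0.4, -0.8, 2.8]
finger_gap: 0.0005
17.3333 [ 0.50537349 -0.03185627  0.07804539] [-0.27  0.    2.19]
```

View pics/s10.png

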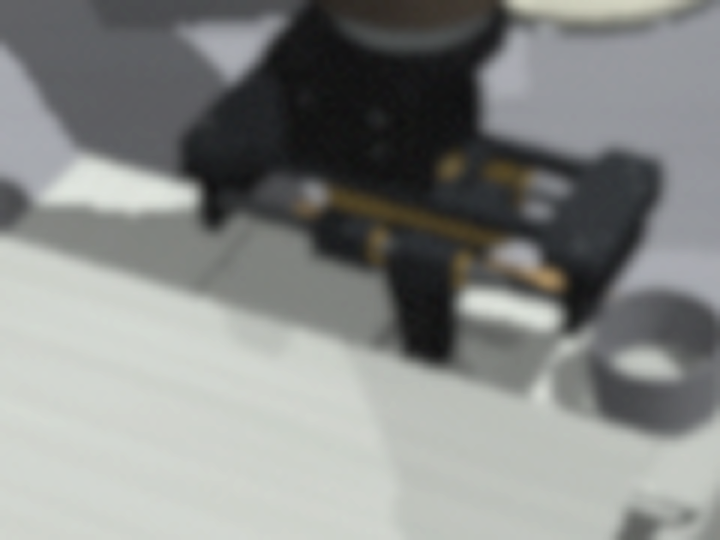

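The flap is rising and the force is about 2.5 N. I'll continue to the stop, expected at reported z ≈ 0.0727.

```bash
python3 -m creep '{"grip":[0,0,0,0,0,0,0,0],"slide":[[0,0,0.0008],[0,0,0.0016],[0,0,0.0024],[0,0,0.0032],[0,0,0.004],[0,0,0.0046],[0,0,0.0046],[0,0,0.0046]],"angular":[[0,0,0],[0,0,0],[0,0,0],[0,0,0],[0,0,0],[0,0,0],[0,0,0],[0,0,0]]}' 10

```

```text
clock: 18.0
position: [0.5054, -0.0319, 0.0734]
tool_rot: [0.169, 0.986, 0.0, 0.003]
force: [-1.0, -0.1, 2.5]
finger_gap: 0.0005
```

```bash
python3 -m creep '{"grip":[0,0,0,0,0,0,0,0],"slide":[[0,0,0.0003],[0,0,0.0005],[0,0,0.0008],[0,0,0.001],[0,0,0.0012],[0,0,0.0014],[0,0,0.0014],[0,0,0.0014]],"angular":[[0,0,0],[0,0,0],[0,0,0],[0,0,0],[0,0,0],[0,0,0],[0,0,0],[0,0,0]]}' 10

```

```text
clock: 18.67
position: [0.5054, -0.0319, 0.0726]
tool_rot: [0.168, 0.986, 0.0, 0.003]
force: [-1.4, 0.2, 7.0]
finger_gap: 0.0006
```

```bash
python3 - <<'E'
from h import *
ims=[]
for n in("scene","top"):
    c=get_image(n)
    i=c["img"][:,:,::-1]; ims.append(i[20:270,150:430] if n=="scene" else i[100:350,240:520])
    st=read_state();print(n,st["position"],np.round(st["force"],2))
    if n=="scene": S=c
    else: T=c
    print([(t,[(np.round(a["at"]),round(a["conf"],2)) for a in mark_of(t,n)[:1]]) for t in("small_ring","flap","large_ring","jar","cup","bowl","rolling_pin")])
cv2.imwrite("pics/f1.png",cv2.resize(np.hstack(ims),None,fx=1.4,fy=1.4))
# predicted flap near edge at .8 rad, overlay
a=-.3379;Rm=np.array([[np.cos(a),-np.sin(a)],[np.sin(a),np.cos(a)]])
i=S["img"][:,:,::-1].copy();hx=-.0815+.205
for ang,col in((.8,(0,0,255)),(.7,(0,255,0))):
    L=[(hx,-.166,.1),(hx-.15*np.cos(ang),-.166,.1+.15*np.sin(ang)),(hx-.15*np.cos(ang),.166,.1+.15*np.sin(ang)),(hx,.166,.1)]
    W=[list(Rm@np.array(l[:2])+[.5693,-.0911])+[l[2]] for l in L]
    cv2.polylines(i,[(proj(S,W)).astype(np.int32)],True,col,1)
cv2.imwrite("pics/f2.png",cv2.resize(i[20:270,150:430],None,fx=2.4,fy=2.4))
E
```

```text
scene [ 0.50538121 -0.03190092  0.07254685] [-2.06  1.46  7.19]
[('small_ring', [(array([332., 173.]), 0.88)]), ('flap', [(array([240., 218.]), 0.6)]), ('large_ring', [(array([359., 219.]), 0.96)]), ('jar', [(array([345., 240.]), 0.85)]), ('cup', [(array([187., 182.]), 0.31)]), ('bowl', [(array([185., 186.]), 0.95)]), ('rolling_pin', [(array([301., 166.]), 0.72)])]
top [ 0.50538427 -0.03189169  0.0725371 ] [-1.83  1.    6.93]
[('small_ring', []), ('flap', [(array([410., 167.]), 0.93)]), ('large_ring', [(array([487., 271.]), 0.7)]), ('jar', [(array([294., 179.]), 0.73)]), ('cup', [(array([459., 314.]), 0.79)]), ('bowl', [(array([487., 270.]), 0.55)]), ('rolling_pin', [(array([341., 302.]), 0.75)])]
```

View pics/f1.png

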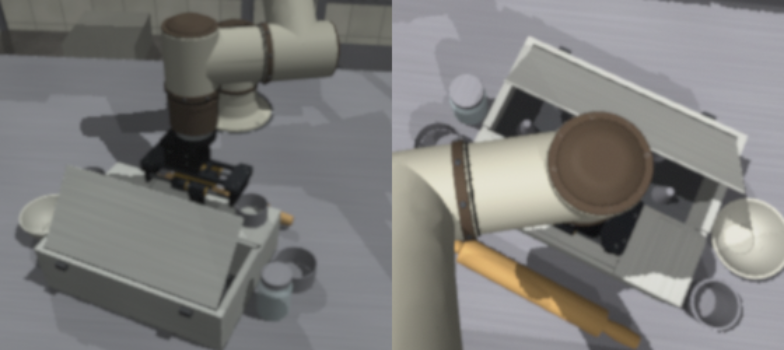

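View pics/f2.png

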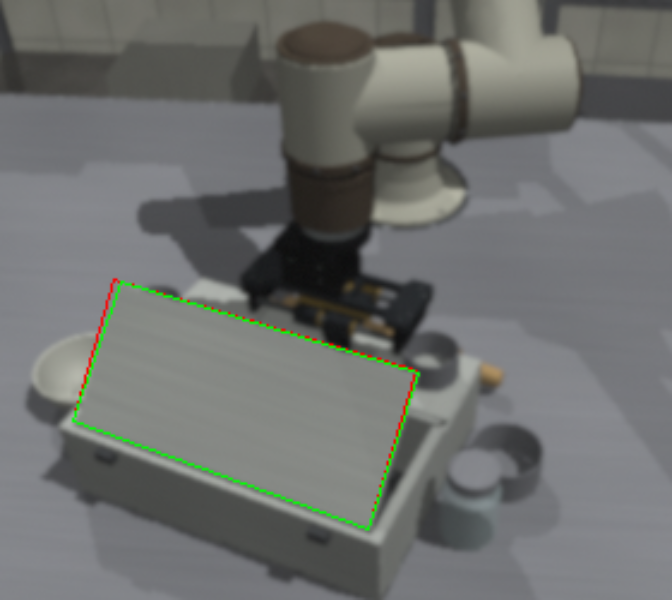

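The overlay puts the flap at about 0.8 rad, with its edge about (115,280)–(418,372) px. The catch is solid at about 7 N, and the rings, jar, bowl, cup and pin are where they were. Handing in while holding.

```bash
python3 -c "
from workcell import *
s=read_state();print(s['clock'],s['position'],s['force']);print(close_job())"
```

```text
19.4667 [ 0.50540594 -0.03188267  0.07256319] [-2.09280378  0.0946719   6.77374491]
the job is handed in; nothing more can be done
None
```

The catch is pressed to its stop, the flap stands open, and I handed the job in at 19.5 s with the arm still holding it down.

**How it went:**
- I located the box and the catch's seam in the pictures. The yaw is about -19°, and the catch centre is about 39–41 mm toward +y.
- The closed fingertips touched the panel beside the seam and slid lightly along it until the contact force dropped away at y ≈ 30 mm. I then moved on to about 35 mm and pressed slowly to the stop.

**Last checks:**
- **Catch:** pressing took about 2–3 N. It then went solid 12.6 mm below the panel contact height, where 12.5 was expected, with a steady hold of about 7 N.
- **Flap:** in the scene picture its outline matches 0.8 rad. The 0.7 outline looks much the same, so the force and travel are the firmer evidence.
- **Surroundings:** the small ring, jar and rolling pin stayed within about 3 pixels of where they started, as did the large ring in the scene view and the bowl and cup in the top view.

**What disagreed:**
- **Tool height:** the fingertips stood about 26 mm higher than the reported pose and the stated 11 mm tip offset imply. I went by the pictures and the touch instead.
- **First touch:** it briefly reached about 10 N before I eased off, and sliding held about 5 N.
- **Networks:** they gave a few wrong results at the end. In the top view the small ring was not found, hidden by the arm, and the large ring was placed on the bowl. In the scene view the cup was also marked at the bowl, at low confidence. In the first scene view the bowl had been misplaced.

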